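# Lock the push-and-turn cap on the desiccant tub

## Task

Close the open desiccant tub, which stands clamped in its round weighted holder, with its ribbed push-and-turn cap from the steel tray: set the cap on the tub's mouth, turn it until its inner lugs drop into the slots of the neck, then press it down against its spring while twisting it clockwise, softly, up to its stop, and let go, so that it springs back up into its lock and stays level. Be gentle, never forcing the cap with more than 50 N, and leave the other things in the tray and on the bench where they are.

Things in the scene. Friction and masses are not known exactly. Their poses are not given: they have to be found in the camera images.
- cap: White ribbed push-and-turn cap, round, 60 mm outer diameter (61 over the ribs), 28 mm tall, 47 to 70 g, lying mouth down on the floor of the steel tray. Origin on its axis at the skirt's lower edge, z up. Skirt 3 mm thick, 54 mm inner diameter, 24 mm deep. At least 25 mm free all round it, for fingers. Its pose is not reported while it is gripped.
- cap_lugs (a point): Inside the cap, on its axis, at mid height of its four inner lugs, 4.5 mm above the lower edge. The lugs stand every 90 degrees, on the cap's own +x, +y, -x, -y: 6.5 mm wide along the rim, 5 mm tall, reaching in to 22 mm from the axis.
- cap_seal (a point): Inside the cap, on its axis, 7 mm above the lower edge: underside of the sprung sealing disc (39 mm across) as it hangs free. It pushes back with 2 N when first moved, plus 0.8 N per mm, and bottoms after 13 mm.
- tray: Steel tray, 346 x 246 mm over its rim, floor 2 mm thick, rim 32 mm high; holds the cap in its half near the robot. Origin under its centre, z up, long side along x. Fixed.
- holder: Round grey weighted bottle holder, 104 mm across, fixed to the bench; its aluminium clamp ring (68 mm across, top 40 mm above the bench) grips the white open desiccant tub (57 mm across) so that it does not turn. Origin on the common axis of holder and tub, at the bench, z up. Its yaw says nothing of how the tub was turned when it was clamped.
- tub_rim (a point): Centre of the tub's mouth, 102 mm above the holder's origin: rim of the open neck, tapered from 41 mm across outside to 38 at the rim; radial play to the cap's lugs 1.5 mm, of skirt to catches 2 mm. This frame turns with the holder, not the tub. The neck cracks if cap and tub load each other with over 50 N in all, press and twist together: at the stop a twist of 0.3 N m, 23 mm from the axis, is 13 N.
- tub_catches (a point): On the tub's axis, 100 mm above the holder's origin: top of the neck's four catches (out to 25 mm from the axis). Between them are four open slots, every 90 degrees, 33 degrees wide, in directions NOT given: see or feel them. Cap origin 98 mm up: lugs lie on the catches; 95 mm: dropped in the slots, disc meets the rim.
- cap_locked (a point): On the tub's axis, where the cap's origin is when locked, 88.5 mm above the holder's origin. To get there: pressed below 86 mm (9 N; bottoms at 82 mm, 12 N) its lugs pass under the ridges; 42 degrees clockwise from above, from mid slot, is mid pocket, a hard stop 6 degrees on. Let go, it springs up to lock; turned too little, it rises to 95 mm.
- card_stack: Bystander: stack of blood-spot cards, 60 x 85 x 16 mm, in the tray; origin under its centre.
- jar_lid: Bystander: smaller smooth white jar lid, 42 mm across, 13 mm high, in the tray; not the tub's cap; origin under its centre.
- tweezers: Bystander: steel tweezers, 110 mm long, 6 mm high, in the tray; origin under the middle, long axis x.
- marker: Bystander: marker pen, 126 mm long, 14 mm thick, lying on the bench between tray and holder; origin under the middle, long axis x.
- mouse: Bystander: black computer mouse, 105 x 60 x 36 mm, on the bench; origin under its centre.
- slide_box: Bystander: cardboard box with a white lid, 115 x 65 x 42 mm, on the bench; origin under its centre.

How it is judged (in metres and radians):
On the way, in this order (a step that is already met when the one before it is completed fails the run):
1. the cap is set on the mouth of the tub, centred, its lower edge less than 101 mm above the holder's origin (horizontal distance between cap and holder below 0.006 m and z of cap in the frame of holder below 0.101 m), for 0.05 s.
2. the cap is pressed down, below its locked height (horizontal distance between cap and holder below 0.005 m and z of cap in the frame of holder below 0.087 m), for 0.05 s.
At the end, for the whole second after the job is handed in: The cap sits locked on the tub and at rest: centred on the holder's axis within 4 mm, its lower edge 86.8 to 90.5 mm above the holder's origin (its locked height; unlocked it springs back to 95 mm), level within 0.06 rad (horizontal distance between cap and holder below 0.004 m and z of cap in the frame of holder between 0.0868 and 0.0905 m and angle between cap's own z axis and vertical below 0.06 rad and linear speed of cap below 0.02 m/s); the robot touches nothing.
It fails at once if the cap and the tub press on each other with more than 50 N (contact force between cap and holder above 50 N).
It fails at once if a thing in the tray (cards, small lid, tweezers) is shifted by more than 30 mm (distance of any of card_stack, jar_lid, tweezers from where it was at the start of the episode above 0.03 m).
It fails at once if a thing on the bench (marker, mouse, cardboard box) is shifted by more than 30 mm (distance of any of marker, mouse, slide_box from where it was at the start of the episode above 0.03 m).
It also fails if it takes over 64 s, if anything falls off the work surface, if the arm or the gripper's body presses on something with over 40 N, if the wrist force passes 120 N, or if a joint passes its speed limit or range.

## Robot

A 7-joint arm with a two-finger parallel gripper is mounted at the origin on the work surface. World frame = base frame: x ahead of the robot, y to its left, z up, the work surface at z = 0. Lengths are in m, angles in degrees, forces in N, time in s.
With the tool pointing down it reaches from about 0.425 to 0.875 m from the base axis. Payload 8.4 kg.
Tool frame: the origin (TCP) lies on the centre line of the jaws, within the pads' length; the fingertips stand 25 mm ahead of it and the grasp point (between the pads) lies 6 mm ahead of it; z points along the fingers, y is the direction in which the jaws open and shut (so a half turn about z gives the same grasp; the last joint's range is limited). The gripper opens to 85 mm and grips with 20 to 120 N. Pads are 22 mm wide; open, the fingers measure 114 mm over their backs; the gripper's body (76 mm by 85 mm) begins 54 mm behind the grasp point. The pads swing forward as they close: fully open they stand 13 mm farther back than shut.
Start: joints at [63.358, 19.091, 2.286, 83.961, -0.768, 76.965, -3.352], TCP at [0.232, -0.607, 0.256] pointing down, gripper open.
Joint ranges: [-147.57, 147.57], [-21.85, 119.76], [-74.77, 79.35], [14.55, 137.4], [-85.83, 265.84], [4.83, 119.75], [-152.11, 152.11]. Speed limits (degrees/s): [127.2, 127.2, 159.86, 159.86, 180, 180, 180].

## Interface

Orientations are given as [roll, pitch, yaw] about the fixed x, y, z axes, in that order (R = Rz(yaw) Ry(pitch) Rx(roll)).
In Python, from cell import * gives the robot as it stands. The module is installed in compiled form; this text tells all that it offers.
- The arm moves only by the tool send_rows, never from a script. Its argument "rows" is a list that holds one entry, the list of rows, each a list of 7 numbers: the opening, from 0 (shut) to 1 (fully open), then the shift along the tool's x, y, z in cm, then the turn, a rotation vector about the tool's x, y, z in degrees. A call has 1 to 8 rows; each row is the pose to reach, as a shift and turn from the pose commanded when the call began, along the tool's axes at that moment; what a row does not reach only later rows make up. A row lasts 1/10 s, in which the tool goes at most 50 mm and 8.59 degrees, less where a joint would pass 70% of its speed; a pose out of reach is approached as far as the arm can. A call with a gripper value outside its range is refused whole. The fingers move at their own pace and stop on an object; "squeeze" is the grip in N (left out, the last holds). Time passes only in rows, so rows that repeat a pose let the fingers close. It gives the time, the measured TCP pose, the force and the opening at its end, in the units of the state.
- read_state(): the state, without advancing time (a new reading comes with each control period).
- get_image(name): name is "scene" or "top" or "wrist"; returns the picture (420x560x3 uint8, red, green, blue); there is no depth.
- camera_params(name): a dict with "K" (3x3 intrinsics, pixels), "pose" (4x4, takes a point from camera to world coordinates). Camera axes: x right, y down, z forward; pixel columns grow to the right and rows downward; lengths in m; the calibration is good to about 2 mm. The wrist camera is an equidistant fisheye: a pixel r from the principal point sees the ray r / f radians off the axis. A picture is of the moment at which its call begins: read the wrist's pose just before it. camera_params takes no time and is no camera call; for the wrist camera it gives the pose at the moment of the call.
- close_job(): hands the job in, once; it reports no verdict.
Trained networks look in the newest picture that a camera, given by its name, has taken for a name from the list of things; names that differ only in an ending like _2 or _b are one class to them, and where a whole thing is asked for, a point or a joint stands for the part that bears it (a point fixed in the world has none). Each returns a list of dicts, best first, with "confidence" (0 to 1); they miss things now and then, are a little off and sometimes report something else, mostly with a low value. They report only what shows in the picture. A call takes as long as a camera call.
- spot_in(camera, label): "rect" ([left, top, right, bottom] in pixels, round what is visible of it).
- masks_of(camera, label): "pixels" (420x560 bool, what is visible of it) and "rect" ([left, top, right, bottom] in pixels, round what is visible of it).
The state is a dict: "time_s": time; "joint_positions": joint angles; "joint_vel": joint speeds; "effort": joint torques, N m; "position": TCP position; "tcp_rot": TCP orientation; "wrist_force": force on the tool from outside, world axes, zero at the start; "moment": the same for the moment, N m; "width": finger opening in m.
Only numpy, scipy, OpenCV 4.12 (cv2) and the standard library are available. Lean on these libraries where they do the work, as an engineer would, in place of code of your own. Each camera call takes 0.05 s, during which the arm holds its last target.

## Working session

There is one attempt and no reset: what is moved stays moved. The work goes in short steps, Python scripts to look and compute and a tool call to move; the robot and the scene stay as the last step left them, time stands still between calls to the robot, and variables do not carry over. Pictures are saved under pics/ and viewed, and the job is handed in when it is done.

Besides the shell and the picture viewer there is one more tool, called as name(argument=value, ...) on one line, values as JSON. send_rows: Moves the arm, as the interface text tells. Its arguments: {"type":"object","properties":{"rows":{"type":"array","items":{"type":"array","items":{"type":"array","items":{"type":"number"}}}},"squeeze":{"type":"number"}},"required":["rows"]}

```bash
mkdir -p pics; python3 - <<'E'
from cell import *
import cv2
s=read_state(); print(s)
for n in ["scene","top","wrist"]:
    im=get_image(n); cv2.imwrite(f"pics/{n}0.png",im[:,:,::-1])
    p=camera_params(n); print(n,p["K"],p["pose"])
E
```

```text
{'time_s': 0.0, 'joint_positions': array([63.35888042, 19.13106508,  2.28411352, 84.01349011, -0.76711191,
       76.96670641, -3.35049071]), 'joint_vel': array([ 0.10770049,  0.10476969,  0.02851543, -0.00550605,  0.07032726,
        0.0650121 ,  0.00280173]), 'effort': array([-7.60886974e-05, -6.58561778e+01,  1.36517856e+00, -4.05575538e+01,
        1.67125196e-02,  1.23805337e-02,  7.00313791e-06]), 'position': array([ 0.23230499, -0.60659716,  0.25540819]), 'tcp_rot': array([-1.79904217e+02,  6.94741791e-03,  2.09582866e+01]), 'wrist_force': array([-1.44852557,  0.19461282,  0.23148442]), 'moment': array([ 0.03568945, -0.0366524 ,  0.00031164]), 'width': 0.08527533687405592}
scene [[417.36349704   0.         281.23935744]
 [  0.         417.36349704 205.77451963]
 [  0.           0.           1.        ]] [[-0.77036175  0.5262326  -0.36003059  1.06578806]
 [ 0.63753797  0.64404214 -0.42279435  0.56081026]
 [ 0.0093867  -0.55523777 -0.83163869  1.18110381]
 [ 0.          0.          0.          1.        ]]
top [[538.25956162   0.         284.16346042]
 [  0.         538.25956162 210.39370379]
 [  0.           0.           1.        ]] [[-0.01469775 -0.99400152  0.10837412  0.39480672]
 [-0.9997804   0.01299032 -0.01644417  0.0190283 ]
 [ 0.01493771 -0.10859201 -0.99397416  2.05766749]
 [ 0.          0.          0.          1.        ]]
wrist [[325.1922621    0.         281.35961396]
 [  0.         325.1922621  206.82474495]
 [  0.           0.           1.        ]] [[ 0.35718769 -0.89821049 -0.25619302  0.29575208]
 [-0.934031   -0.34400096 -0.09617398 -0.58368674]
 [-0.00174617  0.27364439 -0.96182935  0.37416667]
 [ 0.          0.          0.          1.        ]]
```

View pics/scene0.png

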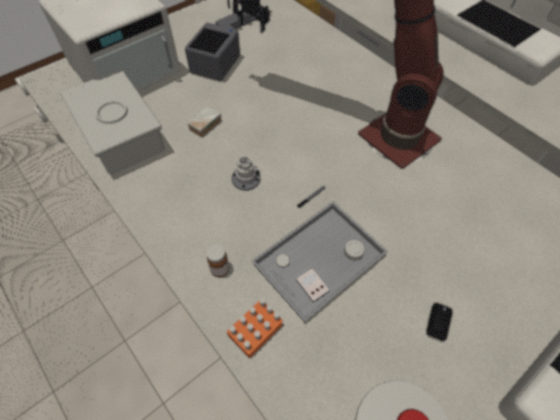

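View pics/top0.png

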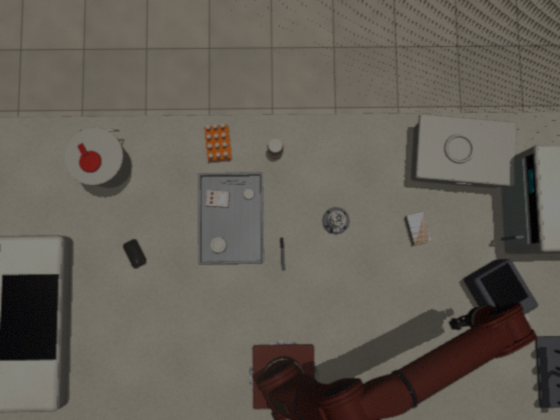

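View pics/wrist0.png

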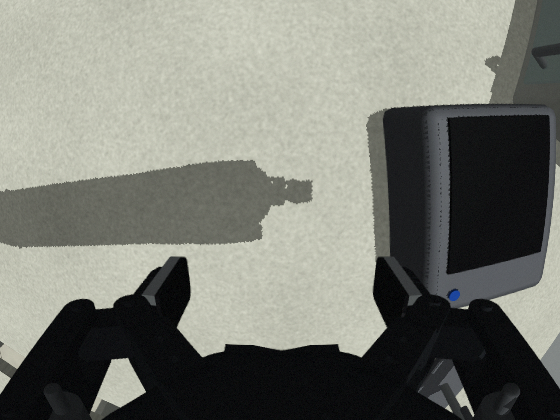

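The top view shows the cap at about (218,245), the small lid at (249,194) and the holder at (335,221). The gripper is at the far right, away from the tray.

```bash
cat > h.py <<'E'
from cell import *
import cv2, numpy as np
from scipy.spatial.transform import Rotation as R
def ray(p,uv,fish=False):
    K,T=p["K"],p["pose"]
    x=(uv[0]-K[0,2])/K[0,0]; y=(uv[1]-K[1,2])/K[1,1]
    if fish:
        r=np.hypot(x,y); d=np.array([0,0,1.]) if r<1e-9 else np.array([x/r*np.sin(r),y/r*np.sin(r),np.cos(r)])
    else: d=np.array([x,y,1.])
    return T[:3,3],T[:3,:3]@d
def atz(p,uv,z,fish=False):
    o,d=ray(p,uv,fish); return o+d*(z-o[2])/d[2]
def proj(p,P,fish=False):
    K,T=p["K"],p["pose"]; P=np.atleast_2d(P)
    c=(P-T[:3,3])@T[:3,:3]
    if fish:
        rr=np.hypot(c[:,0],c[:,1]); th=np.arctan2(rr,c[:,2]); s=th/np.maximum(rr,1e-12)
        xy=c[:,:2]*s[:,None]
    else: xy=c[:,:2]/c[:,2:]
    return xy*[K[0,0],K[1,1]]+K[:2,2]
def Rt(s): return R.from_euler('xyz',s["tcp_rot"],degrees=True)
def toolshift(s,target): # cm
    return Rt(s).inv().apply(np.array(target)-s["position"])*100
def snap(n,f):
    p=None
    if n=="wrist": p=camera_params(n)
    im=get_image(n); p=p or camera_params(n)
    cv2.imwrite("pics/"+f,im[:,:,::-1]); return im,p
E
python3 - <<'E'
from h import *
for n in ["top","scene"]:
    p=camera_params(n)
    for l,z in [("cap",.03),("jar_lid",.015),("holder",.03),("tray",.02),("marker",.007),("card_stack",.01),("tweezers",.005),("mouse",.02),("slide_box",.02)]:
        for d in masks_of(n,l)[:2]:
            if d["confidence"]<.3: continue
            ys,xs=np.nonzero(d["pixels"]); r=d["rect"]
            print(n,l,round(d["confidence"],2),np.round(r,1),atz(p,(xs.mean(),ys.mean()),z).round(3), len(xs))
print(read_state()["time_s"])
E
```

```text
top cap 0.71 [209.9 235.7 225.8 252.9] [0.491 0.235 0.03 ] 210
top jar_lid 0.42 [245.7 189.2 255.8 198.4] [0.682 0.119 0.015] 65
top holder 0.6 [324.9 207.  346.7 235. ] [ 0.576 -0.21   0.03 ] 574
top tray 0.74 [195.2 174.7 267.2 264.8] [0.588 0.185 0.02 ] 5239
top tray 0.61 [213.5 239.2 225.3 255.7] [0.49  0.235 0.02 ] 198
top card_stack 0.86 [208.9 189.1 232.5 208.5] [0.667 0.239 0.01 ] 391
top tweezers 0.4 [243.6 186.7 247.9 184.7] [0.731 0.136 0.005] 2
top mouse 0.64 [120.  240.7 147.5 266.8] [0.464 0.551 0.02 ] 424
top slide_box 0.56 [405.7 213.8 429.8 243.2] [ 0.542 -0.523  0.02 ] 604
scene cap 0.9 [344.7 240.6 362.8 262.6] [0.498 0.244 0.03 ] 312
scene holder 0.86 [230.8 151.9 263.2 190.4] [ 0.579 -0.206  0.03 ] 751
scene tray 0.82 [253.3 199.3 387.6 317.1] [0.597 0.191 0.02 ] 7253
scene marker 0.54 [297.5 181.7 323.2 208.3] [ 0.456 -0.002  0.007] 138
scene card_stack 0.68 [299.5 270.7 329.  300.9] [0.668 0.245 0.01 ] 582
scene mouse 0.42 [341.  243.9 365.5 260.7] [0.494 0.242 0.02 ] 311
scene slide_box 0.83 [187.5 109.4 220.2 137.5] [ 0.542 -0.522  0.02 ] 590
scene slide_box 0.57 [252.  202.1 388.3 319.1] [0.595 0.191 0.02 ] 6829
1.05
```

send_rows(rows=[[[1,2,-1,-0.5,0,0,0],[1,5,-2.7,-1,0,0,0],[1,9,-5,-2,0,0,0],[1,13,-7,-3,0,0,0],[1,17,-9,-4,0,0,0],[1,21,-11.2,-4.5,0,0,0],[1,25,-13.5,-4.5,0,0,0],[1,29,-15.6,-4.5,0,0,0]]])

```text
time_s: 1.85
position: [0.4485, -0.3559, 0.3019]
tcp_rot: [180.0, -0.0, 21.0]
wrist_force: [0.2, -0.8, -0.6]
width: 0.0852
```

send_rows(rows=[[[1,4,-2,0,0,0,0],[1,8,-4.3,0,0,0,0],[1,12,-6.5,0,0,0,0],[1,15,-8,0,0,0,0],[1,17,-9.2,0,0,0,0],[1,17.3,-9.3,0,0,0,0],[1,17.3,-9.3,0,0,0,0]]])

```text
time_s: 2.55
position: [0.5759, -0.2086, 0.3012]
tcp_rot: [-180.0, 0.0, 21.0]
wrist_force: [-0.3, -0.3, 0.4]
width: 0.0849
```

```bash
python3 - <<'E'
from h import *
s=read_state(); print(s)
im,p=snap("wrist","w1.png"); print(p["pose"])
E
```

```text
{'time_s': 2.55, 'joint_positions': array([ 28.98977966,  14.64060112, -16.26445218,  84.82378838,
         4.11452942,  81.13952771, -56.38369703]), 'joint_vel': array([ 1.49444337, -0.53796801,  1.46407563,  0.48113064,  0.28893991,
        0.02942009,  0.51233988]), 'effort': array([-2.03858167e+00, -5.94176459e+01, -3.85155827e+00, -4.12720871e+01,
       -2.03135340e-01, -5.61114179e-02, -1.99113507e-01]), 'position': array([ 0.57594261, -0.20856475,  0.30116295]), 'tcp_rot': array([-1.79994186e+02,  1.92269452e-02,  2.10257093e+01]), 'wrist_force': array([-0.26926946, -0.2959563 ,  0.37263102]), 'moment': array([-0.07341051,  0.03933606,  0.05646155]), 'width': 0.08490620841518728}
[[ 3.58256507e-01 -8.97874664e-01 -2.55877632e-01  6.39284613e-01]
 [-9.33622994e-01 -3.44719925e-01 -9.75514172e-02 -1.85351130e-01]
 [-6.17172083e-04  2.73841671e-01 -9.61774588e-01  4.19684719e-01]
 [ 0.00000000e+00  0.00000000e+00  0.00000000e+00  1.00000000e+00]]
```

View pics/w1.png

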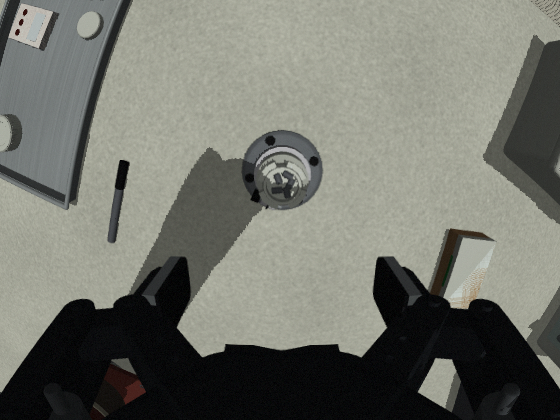

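```bash
python3 - <<'E'
from h import *
im=cv2.imread("pics/w1.png"); p=camera_params("wrist")
print(masks_of and [ (d["confidence"],d["rect"]) for d in spot_in("wrist","holder")],[ (d["confidence"],d["rect"]) for d in spot_in("wrist","tub_rim")])
c=im[120:220,232:332]; cv2.imwrite("pics/w1z.png",cv2.resize(c,(600,600),interpolation=cv2.INTER_CUBIC))
print(atz(p,(284,178),.102,True), proj(p,[[.5755,-.208,.102],[.5755,-.208,.04],[.5755,-.208,0]],True))
E
```

```text
[(0.8, [241.7, 128.4, 324.5, 208.0])] [(0.76, [243.4, 129.9, 324.8, 212.3])]
[ 0.58287857 -0.21065511  0.102     ] [[278.86537442 183.85036219]
 [279.26846282 173.09903129]
 [279.4679991  167.80097849]]
```

View pics/w1z.png

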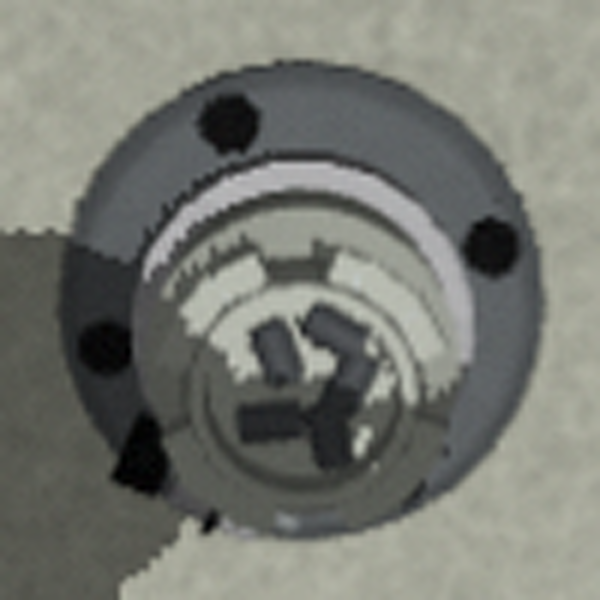

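send_rows(rows=[[[1,-1.5,0,3,0,0,0],[1,-3,0,6,0,0,0],[1,-5,0,10,0,0,0],[1,-5,0,11,0,0,0],[1,-5,0,11,0,0,0],[1,-5,0,11,0,0,0]]])

```text
time_s: 3.3
position: [0.5301, -0.2271, 0.1929]
tcp_rot: [179.9, -0.1, 20.9]
wrist_force: [1.3, 0.1, 0.7]
width: 0.0854
```

```bash
python3 - <<'E'
from h import *
im,p=snap("wrist","w2.png"); np.savez("w2.npz",K=p["K"],pose=p["pose"])
u=proj(p,[[.5765,-.2085,.102]],True)[0]; print(u,p["pose"][:3,3],read_state()["position"])
x,y=[int(v)-70 for v in u]; x,y=max(x,0),max(y,0);print(x,y)
c=im[y:y+150,x:x+150,::-1]; cv2.imwrite("pics/w2z.png",cv2.resize(c,(600,600),interpolation=cv2.INTER_CUBIC))
E
```

```text
[278.49957887 143.93908978] [ 0.59318363 -0.20393368  0.31150833] [ 0.53051677 -0.22690568  0.193222  ]
208 73
```

View pics/w2z.png

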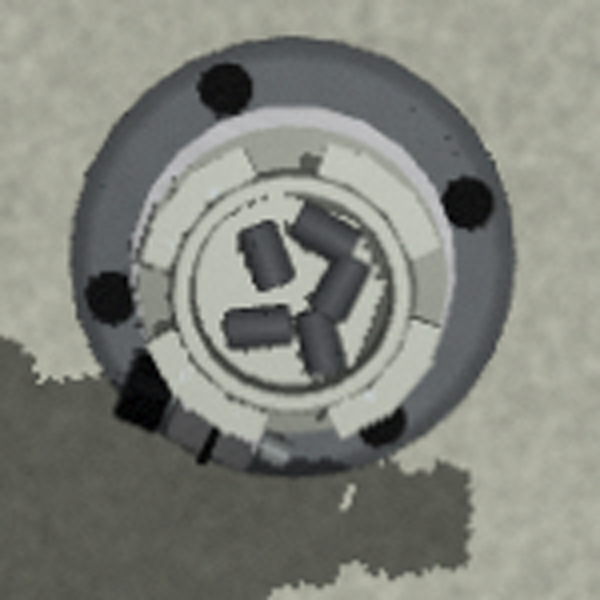

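```bash
python3 - <<'E'
from h import *
p=np.load("w2.npz"); 
def f(z,h): return atz(p,(208+(z[0]+.5)/4-.5,73+(z[1]+.5)/4-.5),h,True)
# rim outer edge points (zoom)
pts=np.array([f(q,.102)[:2] for q in [(175,288),(412,288),(293,172),(293,405)]])
print(pts, pts.mean(0), np.linalg.norm(pts[0]-pts[1]),np.linalg.norm(pts[2]-pts[3]))
# catch outer edges corners (z=.100, r=25mm)
cor=[(246,148),(328,148),(438,250),(438,322),(345,438),(255,440),(163,338),(145,262)]
C=np.array([f(q,.100)[:2] for q in cor])
A=np.c_[2*C,np.ones(8)]; sol=np.linalg.lstsq(A,(C**2).sum(1),rcond=None)[0]
print("c",sol[:2],"r",np.sqrt(sol[2]+sol[:2]@sol[:2]))
c=sol[:2]
a=np.degrees(np.arctan2(*(C-c).T[::-1])); print(a)
for i in range(0,8,2): print("slot mid",(a[i]+((a[i+1]-a[i]+180)%360-180)/2), "w",(a[i+1]-a[i]+180)%360-180)
for q in [(208,73)]: pass
# holder disc (outer) 104mm on bench? 
E
```

```text
[[ 0.56995306 -0.19228613]
 [ 0.583567   -0.22795279]
 [ 0.59412167 -0.20340669]
 [ 0.55871236 -0.21692168]] [ 0.57658852 -0.21014182] 0.03817656343096137 0.03790084298927157
c [ 0.57559694 -0.21085144] r 0.02448849703470142
[  39.14963501    8.47843876  -51.23744594  -79.70132942 -139.976348
 -174.49297865  128.91746858   98.15363562]
slot mid 23.814036885703956 w -30.671196250578447
slot mid -65.46938767626156 w -28.46388347770872
slot mid -157.23466332578957 w -34.51663064472632
slot mid 113.53555210154664 w -30.763832959658828
```

send_rows(rows=[[[1,1,-3,-2,0,0,-6],[1,2,-7,-4,0,0,-13],[1,3.2,-11,-6,0,0,-21],[1,4.5,-15.5,-6,0,0,-29],[1,5.8,-20,-6,0,0,-37],[1,7.1,-24.5,-6,0,0,-45],[1,8.4,-29,-6,0,0,-53],[1,9.6,-33,-6,0,0,-60]]])

```text
time_s: 4.15
position: [0.5011, 0.119, 0.2536]
tcp_rot: [179.8, -0.1, 81.4]
wrist_force: [0.4, 0.3, 0.1]
width: 0.0853
```

```bash
python3 - <<'E'
from h import *
s=read_state();print(s["position"],s["tcp_rot"],s["joint_positions"],toolshift(s,[.493,.20,.25]))
E
```

```text
[0.50112722 0.11897949 0.25358994] [ 1.79792333e+02 -7.15336112e-02  8.13700775e+01] [ 15.00102216   5.72379684 -35.21775181 101.36179446   3.47275111
  73.76830245 -29.67123905] [ 7.88791599 -2.02057072  0.36152077]
```

send_rows(rows=[[[1,3,-0.7,0.2,0,0,-4],[1,6,-1.5,0.3,0,0,-9],[1,7.9,-2,0.4,0,0,-9],[1,7.9,-2,0.4,0,0,-9],[1,7.9,-2,0.4,0,0,-9]]])

```text
time_s: 4.65
position: [0.494, 0.1975, 0.2486]
tcp_rot: [179.9, -0.0, 90.0]
wrist_force: [-0.3, -0.3, 0.5]
width: 0.0849
```

```bash
python3 - <<'E'
from h import *
s=read_state();print(s["position"],s["tcp_rot"],s["joint_positions"])
im,p=snap("wrist","w3.png"); np.savez("w3.npz",K=p["K"],pose=p["pose"])
for l in ("cap","jar_lid","card_stack"):
  for d in masks_of("wrist",l)[:2]:
    ys,xs=np.nonzero(d["pixels"]); print(l,d["confidence"],d["rect"],xs.mean(),ys.mean(),atz(p,(xs.mean(),ys.mean()),.03,True))
E
```

```text
[0.49397922 0.19745079 0.24856053] [ 1.79896608e+02 -2.85419094e-02  9.00103667e+01] [  9.3268996    8.75386336 -39.25127923  99.40617935   5.78329778
  73.76802479 -31.19707563]
cap 0.8 [250.3, 115.3, 304.9, 173.6] 276.58243865030676 142.70552147239263 [0.48781321 0.23850393 0.03      ]
jar_lid 0.71 [415.0, 220.4, 449.2, 253.2] 429.88009592326136 237.6546762589928 [0.67058987 0.13121484 0.03      ]
card_stack 0.74 [399.4, 106.1, 460.3, 181.5] 428.68118756936735 142.4686459489456 [0.65587551 0.24363555 0.03      ]
```

View pics/w3.png

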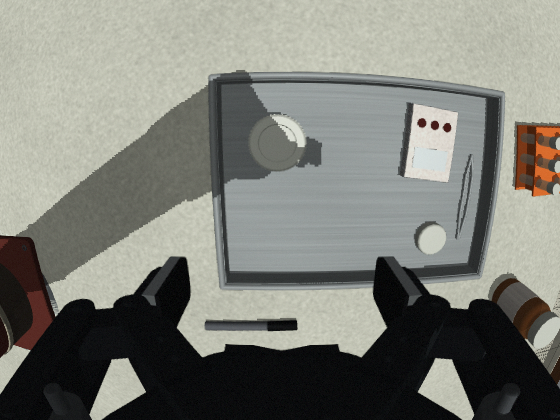

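```bash
python3 - <<'E'
from h import *
im=cv2.imread("pics/w3.png")
c=im[102:182,237:317]; c=cv2.convertScaleAbs(c,alpha=1.6,beta=-60);cv2.imwrite("pics/w3z.png",cv2.resize(c,(600,600),interpolation=cv2.INTER_CUBIC))
E
```

```text
(no output)
```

View pics/w3z.png

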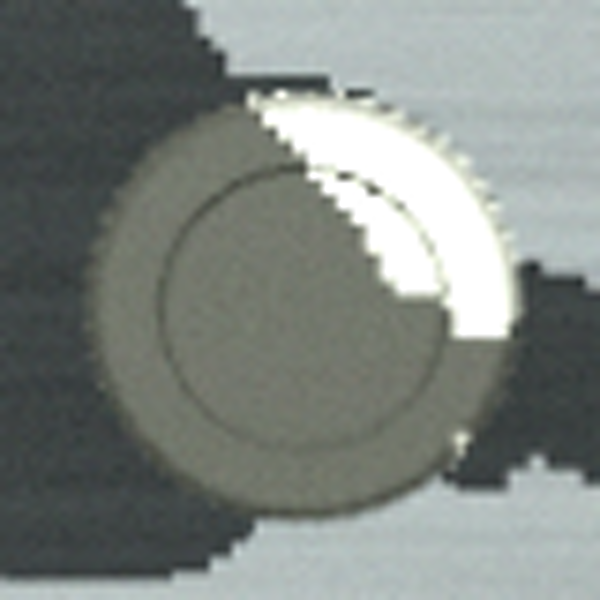

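send_rows(rows=[[[0.85,2,-0.3,3,0,0,0],[0.85,4,-0.6,6.5,0,0,0],[0.85,4.1,-0.6,10,0,0,0],[0.85,4.1,-0.6,13.5,0,0,0],[0.85,4.1,-0.6,15.5,0,0,0],[0.85,4.1,-0.6,16,0,0,0],[0.85,4.1,-0.6,16,0,0,0]]])

```text
time_s: 5.55
position: [0.4875, 0.2374, 0.0872]
tcp_rot: [-180.0, 0.0, 89.9]
wrist_force: [0.2, -0.7, 0.6]
width: 0.0725
```

```bash
python3 - <<'E'
from h import *
s=read_state();print(s["position"],s["tcp_rot"],s["width"],toolshift(s,[.488,.2385,.034]))
im,p=snap("wrist","w4.png"); u=proj(p,[[.488,.2385,.03]],True);print(u,proj(p,[s["position"]-[0,0,.025]],True))
E
```

```text
[0.48749955 0.23739349 0.08722548] [-1.79950425e+02  1.38951155e-02  8.99083548e+01] 0.07251895302994911 [0.11202178 0.05447341 5.32247613]
[[284.71133706 234.53414528]] [[284.1624163  260.02994695]]
```

View pics/w4.png

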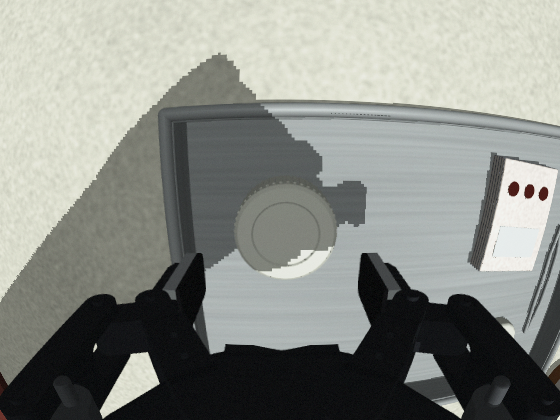

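send_rows(rows=[[[0.85,0.1,0,2,0,0,0],[0.85,0.1,0,4,0,0,0],[0.85,0.1,0,5.2,0,0,0],[0.85,0.1,0,5.3,0,0,0],[0.85,0.1,0,5.3,0,0,0]]])

```text
time_s: 6.1
position: [0.4879, 0.2392, 0.0352]
tcp_rot: [180.0, -0.0, 89.9]
wrist_force: [0.6, -0.6, -0.2]
width: 0.0725
```

send_rows(rows=[[[0.5,0,0,0,0,0,0],[0.5,0,0,0,0,0,0],[0.5,0,0,0,0,0,0],[0.5,0,0,0,0,0,0],[0.5,0,0,0,0,0,0],[0.5,0,0,0,0,0,0]]], squeeze=30)

```text
time_s: 6.7
position: [0.4882, 0.2394, 0.0359]
tcp_rot: [179.9, -0.0, 89.9]
wrist_force: [-1.0, -0.4, 6.3]
width: 0.0588
```

```bash
python3 - <<'E'
from h import *
s=read_state();print(s)
E
```

```text
{'time_s': 6.7, 'joint_positions': array([  0.66411734,  24.32691005, -37.0131655 , 109.93315796,
        18.49527575,  51.59372408, -45.58949236]), 'joint_vel': array([ 0.15157965,  0.04194899,  0.07407425, -0.10155346,  0.02046974,
       -0.04782677, -0.07106337]), 'effort': array([-1.23642166e-01, -5.35162926e+01, -8.41037035e+00, -2.99430960e+01,
        1.72426351e-01, -5.93202151e-01,  3.21949075e-02]), 'position': array([0.48821742, 0.23935157, 0.03586611]), 'tcp_rot': array([ 1.79890440e+02, -3.09235030e-02,  8.99460165e+01]), 'wrist_force': array([-1.01798584, -0.43689572,  6.32858951]), 'moment': array([-0.19653975,  0.39307772, -0.03334689]), 'width': 0.05882276597126796}
```

send_rows(rows=[[[0.5,0,0,-1,0,0,0],[0.5,0,0,-3,0,0,0],[0.5,0,0,-6,0,0,0],[0.5,0,0,-10,0,0,0],[0.5,0,0,-14,0,0,0],[0.5,0,0,-16,0,0,0],[0.5,0,0,-16,0,0,0]]])

```text
time_s: 7.4
position: [0.4889, 0.2401, 0.1988]
tcp_rot: [179.6, -0.1, 90.0]
wrist_force: [-0.5, -0.6, -1.1]
width: 0.0588
```

```bash
python3 - <<'E'
from h import *
s=read_state();print(s["position"],s["width"],s["wrist_force"],s["joint_positions"],toolshift(s,[.5762,-.2105,.2]))
im,p=snap("wrist","w5.png")
print(proj(p,[s["position"]-[0,0,.006]],True))
E
```

```text
[0.48888689 0.24011173 0.19884663] 0.05881237310635811 [-0.51340106 -0.57207465 -1.06167125] [  5.37145451  12.87674988 -40.94131506 101.63532582   9.1502203
  68.44970272 -38.21051011] [-45.05631906   8.75572648  -0.15422099]
[[284.34084924 278.65038092]]
```

View pics/w5.png

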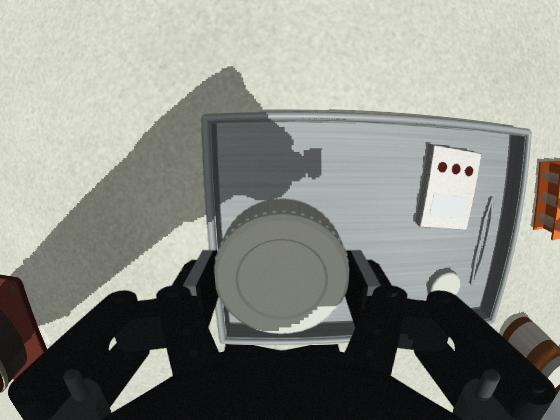

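send_rows(rows=[[[0.5,-2,0.4,0,0,0,0],[0.5,-5,1,0,0,0,0],[0.5,-9,1.8,0,0,0,0],[0.5,-13.5,2.6,0,0,0,0],[0.5,-18,3.5,0,0,0,0],[0.5,-22.5,4.4,0,0,0,0],[0.5,-27,5.2,0,0,0,0],[0.5,-31.5,6.1,0,0,0,0]]])

```text
time_s: 8.25
position: [0.5474, -0.0779, 0.1934]
tcp_rot: [-179.9, -0.0, 90.0]
wrist_force: [0.9, -0.1, -1.2]
width: 0.0592
```

send_rows(rows=[[[0.5,-4,0.8,0,0,0,0],[0.5,-8,1.6,0,0,0,0],[0.5,-11,2.2,0,0,0,0],[0.5,-13,2.5,0,0,0,0],[0.5,-13.5,2.6,0,0,0,0],[0.5,-13.5,2.6,0,0,0,0]]])

```text
time_s: 8.85
position: [0.5739, -0.2105, 0.1937]
tcp_rot: [-179.9, -0.1, 90.0]
wrist_force: [1.0, 0.9, -0.1]
width: 0.059
```

```bash
python3 - <<'E'
from h import *
s=read_state();print(s["time_s"],s["position"],s["tcp_rot"],s["width"],s["wrist_force"],s["moment"],s["joint_positions"],toolshift(s,[.5764,-.2104,.14]))
im,p=snap("wrist","w6.png")
E
```

```text
8.85 [ 0.5738857  -0.21046942  0.19371884] [-1.79948540e+02 -6.04811421e-02  8.99584941e+01] 0.058970804665202436 [ 1.03114467  0.89240136 -0.14725312] [ 0.01966184 -0.03676193 -0.05364561] [ 35.56652039  18.80654637 -24.0828931   93.10734726   8.00311084
  69.86740895   9.81286557] [1.45324661e-03 2.56249447e-01 5.37166054e+00]
```

View pics/w6.png

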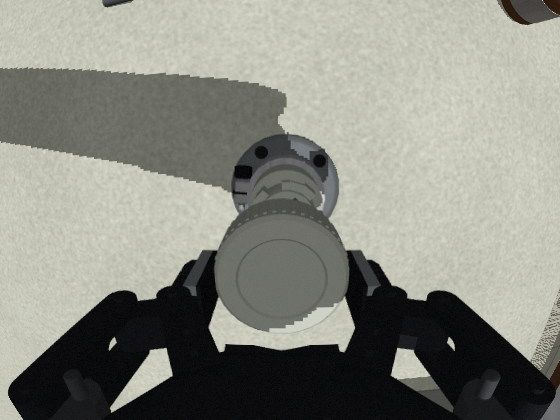

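send_rows(rows=[[[0.5,0,0.15,1.5,0,0,0],[0.5,0,0.25,3.5,0,0,0],[0.5,0,0.25,4.5,0,0,0],[0.5,0,0.25,5,0,0,0],[0.5,0,0.25,5,0,0,0],[0.5,0,0.25,5,0,0,0]]])

```text
time_s: 9.5
position: [0.5769, -0.2109, 0.1449]
tcp_rot: [180.0, 0.0, 90.0]
wrist_force: [0.2, -0.6, 0.2]
width: 0.0592
```

```bash
python3 - <<'E'
from h import *
s=read_state();print(s["time_s"],s["position"],s["tcp_rot"],s["width"],s["wrist_force"],s["moment"],toolshift(s,[.5764,-.2104,.132]))
E
```

```text
9.5 [ 0.57691405 -0.21092685  0.14485778] [1.79959949e+02 7.40148084e-03 8.99752034e+01] 0.05920843094835577 [ 0.21028458 -0.62740091  0.1965368 ] [-0.01562906 -0.00566405  0.00678795] [ 0.05282916 -0.05232683  1.28573524]
```

send_rows(rows=[[[0.5,0.03,-0.03,0.3,0,0,0],[0.5,0.05,-0.05,0.6,0,0,0],[0.5,0.05,-0.05,0.8,0,0,0],[0.5,0.05,-0.05,0.95,0,0,0],[0.5,0.05,-0.05,1.1,0,0,0],[0.5,0.05,-0.05,1.1,0,0,0]]])

```text
time_s: 10.1
position: [0.576, -0.2106, 0.1331]
tcp_rot: [-180.0, -0.0, 90.0]
wrist_force: [0.0, 0.1, -0.7]
width: 0.0589
```

```bash
python3 - <<'E'
from h import *
s=read_state();print(s["time_s"],s["position"],s["tcp_rot"],s["width"],s["wrist_force"],s["moment"],toolshift(s,[.5764,-.2104,.132]))
E
```

```text
10.1 [ 0.57598797 -0.21063016  0.13308279] [-1.79984017e+02 -9.95510996e-03  8.99527364e+01] 0.058900805439067554 [ 0.01755397  0.08677936 -0.65433075] [ 0.01905991 -0.00119133  0.02221262] [0.02303115 0.04121412 0.10827145]
```

send_rows(rows=[[[0.5,0.02,0.04,0.08,0,0,0],[0.5,0.02,0.04,0.15,0,0,0],[0.5,0.02,0.04,0.15,0,0,0]]])

```text
time_s: 10.4
position: [0.5766, -0.2104, 0.132]
tcp_rot: [180.0, 0.0, 90.0]
wrist_force: [0.4, 0.6, -0.4]
width: 0.0595
```

send_rows(rows=[[[0.5,0,0,0.08,0,0,0],[0.5,0,0,0.15,0,0,0],[0.5,0,0,0.15,0,0,0]]])

```text
time_s: 10.7
position: [0.5767, -0.2104, 0.1318]
tcp_rot: [180.0, 0.0, 90.0]
wrist_force: [-4.2, 1.9, 11.6]
width: 0.059
```

send_rows(rows=[[[0.5,0,-0.03,-0.02,0,0,2],[0.5,0,-0.03,-0.02,0,0,5],[0.5,0,-0.03,-0.02,0,0,8],[0.5,0,-0.03,-0.02,0,0,11],[0.5,0,-0.03,-0.02,0,0,14]]])

```text
time_s: 11.2
position: [0.5771, -0.2107, 0.1318]
tcp_rot: [179.9, 0.0, 75.8]
wrist_force: [-0.5, 0.1, 6.4]
width: 0.059
```

```bash
cat > st.py <<'E'
from h import *
s=read_state();print(s["time_s"],s["position"].round(5),s["tcp_rot"].round(2),s["width"].round(4),s["wrist_force"].round(2),s["moment"].round(3),s["joint_positions"][6].round(1),toolshift(s,[.5764,-.2104,.132]).round(3))
E
python3 st.py
```

```text
Traceback (most recent call last):
  File "st.py", line 2, in <module>
    s=read_state();print(s["time_s"],s["position"].round(5),s["tcp_rot"].round(2),s["width"].round(4),s["wrist_force"].round(2),s["moment"].round(3),s["joint_positions"][6].round(1),toolshift(s,[.5764,-.2104,.132]).round(3))
                                                                                  ^^^^^^^^^^^^^^^^
AttributeError: 'float' object has no attribute 'round'
```

send_rows(rows=[[[0.5,0,0,0.02,0,0,3],[0.5,0,0,0.02,0,0,6],[0.5,0,0,0.02,0,0,9],[0.5,0,0,0.02,0,0,12]]])

```text
time_s: 11.6
position: [0.5772, -0.2107, 0.1318]
tcp_rot: [179.8, -0.0, 63.8]
wrist_force: [-0.4, 0.2, 8.4]
width: 0.059
```

```bash
sed -i 's/s\["width"\].round(4)/s["width"]/' st.py; python3 st.py
```

```text
11.6 [ 0.5772 -0.2107  0.1318] [ 1.7985e+02 -1.0000e-02  6.3840e+01] 0.058998071412247874 [-0.41  0.22  8.44] [0.039 0.129 0.179] -16.2 [-0.008 -0.085 -0.02 ]
```

send_rows(rows=[[[0.5,0,0,0,0,0,3],[0.5,0,0,0,0,0,6],[0.5,0,0,0,0,0,9],[0.5,0,0,0,0,0,12]]])

```text
time_s: 12.0
position: [0.5772, -0.2107, 0.1318]
tcp_rot: [179.8, -0.0, 51.8]
wrist_force: [-0.2, -0.9, 7.9]
width: 0.0591
```

```bash
python3 st.py
```

```text
12.0 [ 0.57721 -0.21074  0.13183] [ 1.7985e+02 -5.0000e-02  5.1840e+01] 0.05906975510624708 [-0.24 -0.95  7.95] [0.035 0.167 0.15 ] -27.6 [-0.023 -0.085 -0.017]
```

send_rows(rows=[[[0.5,0,0,0,0,0,3],[0.5,0,0,0,0,0,6],[0.5,0,0,0,0,0,9],[0.5,0,0,0,0,0,12]]])

```text
time_s: 12.4
position: [0.5771, -0.2107, 0.1317]
tcp_rot: [179.9, -0.1, 39.8]
wrist_force: [-0.8, -0.5, 7.6]
width: 0.0588
```

```bash
python3 st.py
```

```text
12.4 [ 0.57713 -0.21072  0.13175] [ 1.7987e+02 -7.0000e-02  3.9840e+01] 0.05881923396995626 [-0.78 -0.49  7.58] [0.056 0.147 0.132] -39.0 [-0.036 -0.071 -0.025]
```

send_rows(rows=[[[0.5,0,0,0,0,0,3],[0.5,0,0,0,0,0,6],[0.5,0,0,0,0,0,9],[0.5,0,0,0,0,0,12]]])

```text
time_s: 12.8
position: [0.5764, -0.2107, 0.1307]
tcp_rot: [180.0, -0.0, 27.8]
wrist_force: [-0.4, 0.3, -1.3]
width: 0.0589
```

```bash
python3 st.py
```

```text
12.8 [ 0.57639 -0.21066  0.13074] [ 1.7996e+02 -3.0000e-02  2.7830e+01] 0.05891591661578095 [-0.43  0.32 -1.33] [ 0.008  0.008 -0.053] -50.4 [ 0.013 -0.022 -0.126]
```

send_rows(rows=[[[0.5,0,0,0.1,0,0,0],[0.5,0,0,0.2,0,0,0],[0.5,0,0,0.3,0,0,0],[0.5,0,0,0.4,0,0,0]]], squeeze=40)

```text
time_s: 13.2
position: [0.5763, -0.2104, 0.1265]
tcp_rot: [180.0, -0.0, 28.0]
wrist_force: [-1.6, 0.3, 3.7]
width: 0.0588
```

```bash
python3 st.py
```

```text
13.2 [ 0.5763  -0.21042  0.12646] [ 1.7999e+02 -1.0000e-02  2.8000e+01] 0.05876422577501357 [-1.61  0.35  3.67] [ 0.055  0.189 -0.051] -50.3 [ 0.01   0.003 -0.554]
```

send_rows(rows=[[[0.5,0,0,0.2,0,0,0],[0.5,0,0,0.4,0,0,0],[0.5,0,0,0.6,0,0,0],[0.5,0,0,0.75,0,0,0],[0.5,0,0,0.85,0,0,0],[0.5,0,0,0.9,0,0,0],[0.5,0,0,0.9,0,0,0]]])

```text
time_s: 13.9
position: [0.5763, -0.2105, 0.1181]
tcp_rot: [180.0, -0.0, 28.0]
wrist_force: [-3.4, 0.9, 9.9]
width: 0.0586
```

```bash
python3 st.py
```

```text
13.9 [ 0.57635 -0.21048  0.11806] [ 1.7997e+02 -2.0000e-02  2.7970e+01] 0.058571958486569854 [-3.39  0.91  9.93] [0.188 0.769 0.011] -50.4 [ 0.009 -0.003 -1.394]
```

send_rows(rows=[[[0.5,-0.03,-0.01,0.07,0,0,0],[0.5,-0.03,-0.01,0.07,0,0,3],[0.5,-0.03,-0.01,0.07,0,0,6],[0.5,-0.03,-0.01,0.07,0,0,9],[0.5,-0.03,-0.01,0.07,0,0,12]]])

```text
time_s: 14.4
position: [0.5771, -0.2104, 0.118]
tcp_rot: [179.9, -0.2, 15.9]
wrist_force: [-0.2, 1.1, 10.0]
width: 0.0586
```

```bash
python3 st.py
```

```text
14.4 [ 0.57715 -0.21041  0.11798] [ 1.7992e+02 -1.5000e-01  1.5880e+01] 0.05860292411541731 [-0.19  1.11  9.98] [ 0.206 -0.022  0.117] -61.8 [-0.068 -0.019 -1.403]
```

send_rows(rows=[[[0.5,0,0,0.05,0,0,2],[0.5,0,0,0.08,0,0,5],[0.5,0,0,0.08,0,0,8],[0.5,0,0,0.08,0,0,11]]])

```text
time_s: 14.8
position: [0.5775, -0.2103, 0.1174]
tcp_rot: [179.9, -0.2, 4.9]
wrist_force: [2.2, 1.7, 10.2]
width: 0.0587
```

```bash
python3 st.py
```

```text
14.8 [ 0.57754 -0.21034  0.11743] [179.95  -0.21   4.89] 0.05874295761697665 [ 2.21  1.66 10.22] [ 0.183 -0.172  0.12 ] -72.3 [-0.109 -0.003 -1.458]
```

send_rows(rows=[[[0.5,-0.03,0,0,0,0,2],[0.5,-0.05,0,0,0,0,4],[0.5,-0.05,0,0,0,0,6],[0.5,-0.05,0,0,0,0,8],[0.5,-0.05,0,0,0,0,10]]])

```text
time_s: 15.3
position: [0.5773, -0.2103, 0.1175]
tcp_rot: [180.0, -0.2, -5.1]
wrist_force: [1.3, 1.6, 10.8]
width: 0.0584
```

```bash
python3 st.py
```

```text
15.3 [ 0.57728 -0.21035  0.11753] [179.98  -0.25  -5.07] 0.058441824805664476 [ 1.31  1.57 10.79] [ 0.275 -0.299  0.209] -81.7 [-0.081  0.013 -1.447]
```

send_rows(rows=[[[0.5,0,0,0,0,0,2],[0.5,0,0,0,0,0,4],[0.5,0,0,0,0,0,6]]])

```text
time_s: 15.6
position: [0.5772, -0.2104, 0.1175]
tcp_rot: [-180.0, -0.2, -11.1]
wrist_force: [1.2, 0.9, 10.8]
width: 0.0583
```

```bash
python3 st.py
```

```text
15.6 [ 0.57723 -0.21045  0.11751] [-180.     -0.24  -11.07] 0.058343332688021006 [ 1.18  0.92 10.82] [ 0.143 -0.291  0.143] -87.3 [-0.077  0.011 -1.449]
```

send_rows(rows=[[[0.5,0,0,0,0,0,1.5],[0.5,0,0,0,0,0,3]]])

```text
time_s: 15.8
position: [0.5772, -0.2105, 0.1175]
tcp_rot: [-180.0, -0.2, -14.1]
wrist_force: [0.5, 1.4, 9.9]
width: 0.059
```

```bash
python3 st.py
```

```text
15.8 [ 0.57723 -0.21047  0.11754] [-179.99   -0.25  -14.05] 0.05902932428172602 [0.54 1.44 9.86] [ 0.103 -0.273  0.174] -90.2 [-0.076  0.013 -1.447]
```

send_rows(rows=[[[0.5,0,0,0,0,0,1.5],[0.5,0,0,0,0,0,3]]])

```text
time_s: 16.0
position: [0.5772, -0.2105, 0.1175]
tcp_rot: [-180.0, -0.2, -17.0]
wrist_force: [0.7, 1.5, 11.5]
width: 0.0587
```

```bash
python3 st.py
```

```text
16.0 [ 0.57721 -0.2105   0.11754] [-179.97   -0.24  -17.05] 0.05869743417498417 [ 0.73  1.5  11.45] [ 0.145 -0.193  0.177] -93.0 [-0.075  0.013 -1.446]
```

send_rows(rows=[[[0.5,0,0,0,0,0,1],[0.5,0,0,0,0,0,2]]])

```text
time_s: 16.2
position: [0.577, -0.2103, 0.1175]
tcp_rot: [-180.0, -0.2, -19.0]
wrist_force: [-0.1, 2.3, 12.0]
width: 0.0587
```

```bash
python3 st.py
```

```text
16.2 [ 0.57696 -0.21028  0.11746] [-179.96   -0.2   -19.02] 0.0587364768653993 [-0.1   2.33 11.98] [0.356 0.075 0.263] -94.9 [-0.044  0.029 -1.455]
```

send_rows(rows=[[[0.5,0,0,0,0,0,0.7],[0.5,0,0,0,0,0,0.7]]])

```text
time_s: 16.4
position: [0.5768, -0.2102, 0.1174]
tcp_rot: [-180.0, -0.2, -19.7]
wrist_force: [-0.4, 0.8, 12.2]
width: 0.0584
```

```bash
python3 st.py
```

```text
16.4 [ 0.57685 -0.21019  0.11744] [-179.96   -0.18  -19.69] 0.058376436476494334 [-0.42  0.83 12.19] [0.431 0.085 0.303] -95.5 [-0.03   0.034 -1.456]
```

send_rows(rows=[[[0.5,0,0,0,0,0,-1.5],[0.5,0,0,-0.1,0,0,-1.5],[0.5,0,0,-0.25,0,0,-1.5],[0.5,0,0,-0.4,0,0,-1.5],[0.5,0,0,-0.5,0,0,-1.5],[0.5,0,0,-0.5,0,0,-1.5]]])

```text
time_s: 17.0
position: [0.5767, -0.2103, 0.1219]
tcp_rot: [-180.0, -0.2, -18.2]
wrist_force: [1.8, 0.8, 6.9]
width: 0.0587
```

```bash
python3 st.py
```

```text
17.0 [ 0.57671 -0.21028  0.12194] [-1.7996e+02 -1.7000e-01 -1.8200e+01] 0.05867618112518597 [1.8  0.78 6.87] [ 0.224 -0.313 -0.017] -94.1 [-0.023  0.021 -1.006]
```

send_rows(rows=[[[0.5,0,0,-0.06,0,0,0],[0.5,0,0,-0.12,0,0,0],[0.5,0,0,-0.12,0,0,0]]])

```text
time_s: 17.3
position: [0.5766, -0.2103, 0.1225]
tcp_rot: [-180.0, -0.1, -18.2]
wrist_force: [5.1, 0.5, 3.8]
width: 0.0587
```

```bash
python3 st.py
```

```text
17.3 [ 0.5766  -0.21026  0.12253] [-1.7996e+02 -1.4000e-01 -1.8210e+01] 0.05868005462117409 [5.09 0.49 3.76] [ 0.23  -1.057 -0.015] -94.1 [-0.012  0.019 -0.947]
```

send_rows(rows=[[[0.85,0,0,0,0,0,0],[0.85,0,0,0,0,0,0],[0.85,0,0,0,0,0,0],[0.85,0,0,0,0,0,0]]])

```text
time_s: 17.7
position: [0.5749, -0.2107, 0.1216]
tcp_rot: [180.0, 0.1, -18.3]
wrist_force: [0.3, -0.3, 0.3]
width: 0.0722
```

send_rows(rows=[[[0.9,0,0,-1,0,0,0],[0.9,0,0,-3,0,0,0],[0.9,0,0,-6,0,0,0],[0.9,0,0,-10,0,0,0],[0.9,-2,0,-12,0,0,0],[0.9,-4,0,-12,0,0,0],[0.9,-4,0,-12,0,0,0]]])

```text
time_s: 18.4
position: [0.5362, -0.1977, 0.244]
tcp_rot: [180.0, -0.1, -18.2]
wrist_force: [0.2, -0.3, -1.0]
width: 0.0767
```

```bash
python3 st.py; python3 - <<'E'
from h import *
im,p=snap("wrist","w7.png")
for d in masks_of("wrist","cap")[:2]:
    print(d["confidence"],d["rect"],atz(p,((d["rect"][0]+d["rect"][2])/2,(d["rect"][1]+d["rect"][3])/2),.1165,True))
print(proj(p,[[.5764,-.2104,.1165]],True))
cv2.imwrite("pics/w7z.png",cv2.resize(im[60:260,180:380,::-1],(600,600),interpolation=cv2.INTER_CUBIC))
im,p=snap("scene","s7.png"); cv2.imwrite("pics/s7z.png",cv2.resize(im[130:210,205:285,::-1],(600,600),interpolation=cv2.INTER_CUBIC))
E
```

```text
18.4 [ 0.53625 -0.19774  0.24399] [ 1.7999e+02 -1.0000e-01 -1.8250e+01] 0.07669332653781033 [ 0.24 -0.29 -0.96] [ 0.005 -0.018 -0.026] -93.4 [ 4.19  -0.057 11.206]
0.67 [240.8, 109.9, 322.8, 191.2] [ 0.57633496 -0.21336604  0.1165    ]
[[278.05540631 151.68734202]]
```

View pics/w7z.png

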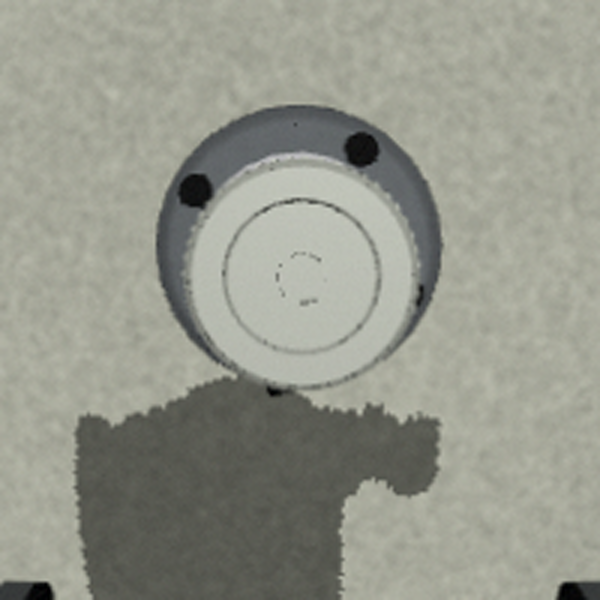

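View pics/s7z.png

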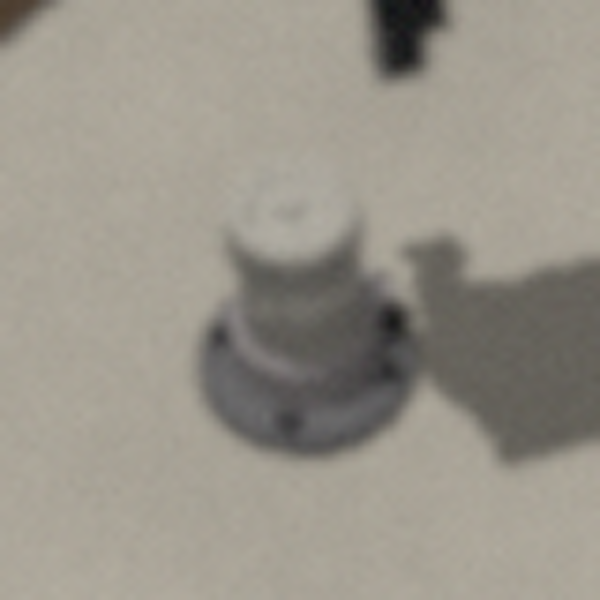

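send_rows(rows=[[[0.9,-1,0,2,0,0,0],[0.9,-2,0,5,0,0,0],[0.9,-2,0,7,0,0,0],[0.9,-2,0,7,0,0,0],[0.9,-2,0,7,0,0,0],[0.9,-2,0,7,0,0,0]]])

```text
time_s: 19.15
position: [0.5195, -0.192, 0.1733]
tcp_rot: [-180.0, -0.1, -18.2]
wrist_force: [0.5, -0.3, 0.0]
width: 0.0768
```

```bash
python3 - <<'E'
from h import *
im,p=snap("wrist","w8.png"); np.savez("w8.npz",**p)
print(p["pose"][:3,3],proj(p,[[.5764,-.2104,.1165]],True))
cv2.imwrite("pics/w8z.png",cv2.resize(im[50:200,205:355,::-1],(600,600),interpolation=cv2.INTER_CUBIC))
E
```

```text
[ 0.58368099 -0.21509854  0.29191841] [[277.16930273 132.80342333]]
```

View pics/w8z.png

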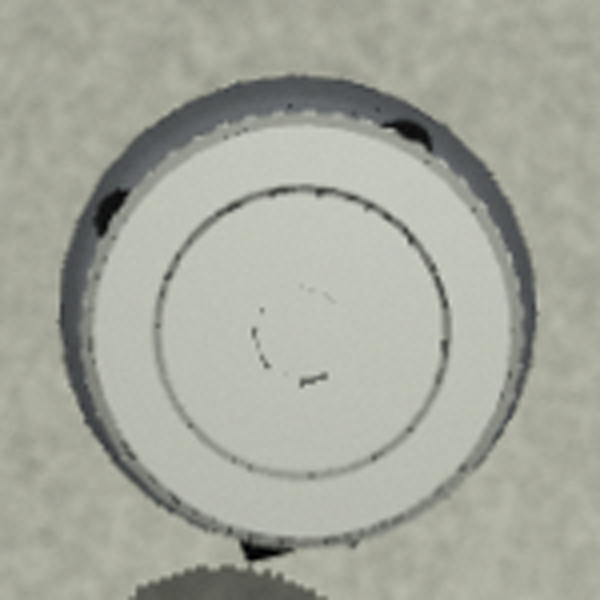

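```bash
python3 - <<'E'
from h import *
a=np.load("w3.npz"); b=np.load("w8.npz")
def P(p,x0,y0,k,q,z): return atz(p,(x0+(q[0]+.5)/k-.5,y0+(q[1]+.5)/k-.5),z,True)
d=lambda p,x0,y0,k,q,r,z: np.linalg.norm(P(p,x0,y0,k,q,z)-P(p,x0,y0,k,r,z))
D=[d(a,237,102,7.5,(160,309),(448,309),.03),d(a,237,102,7.5,(304,168),(304,450),.03)]; print(D)
for z in (.110,.1135,.1165,.1195,.123): print(z,d(b,205,50,4,(155,330),(449,330),z),d(b,205,50,4,(302,186),(302,478),z),P(b,205,50,4,(302,331),z), "face",d(b,205,50,4,(90,330),(514,330),z))
E
```

```text
[np.float64(0.03972571222669911), np.float64(0.03926728051423923)]
0.11 0.04096750232476928 0.0411028315959462 [ 0.5758417  -0.21185912  0.11      ] face 0.05934652889209081
0.1135 0.04017931240374568 0.04031203802174598 [ 0.57599252 -0.21192144  0.1135    ] face 0.058204737636434925
0.1165 0.03950372104286824 0.03963421495814594 [ 0.5761218  -0.21197486  0.1165    ] face 0.05722605941730128
0.1195 0.03882812968199087 0.03895639189454578 [ 0.57625108 -0.21202828  0.1195    ] face 0.05624738119816766
0.123 0.03803993976096725 0.03816559832034567 [ 0.5764019  -0.21209061  0.123     ] face 0.05510558994251177
```

send_rows(rows=[[[0.9,0,0,-2,0,0,0],[0.9,0,0,-5,0,0,0],[0.9,0,0,-7,0,0,0],[0.9,0,0,-7,0,0,0],[0.9,0,0,-7,0,0,0]]])

```text
time_s: 19.7
position: [0.5189, -0.1919, 0.2429]
tcp_rot: [-180.0, -0.1, -18.2]
wrist_force: [-1.4, -0.1, 0.2]
width: 0.0772
```

```bash
python3 - <<'E'
from h import *
print(read_state()["joint_vel"].round(2)); print(close_job())
E
```

```text
[ 0.13  1.02 -0.04  1.7  -0.05 -0.24  0.01]
the job is handed in; nothing more can be done
None
```

The cap is on the tub and my checks show it locked. I handed the job in at about 19.7 s, and no verdict was reported.

**What I did:** I gripped the cap in the tray and set it on the neck. I turned it clockwise under 6–12 N of push until the lugs dropped, somewhere between 50° and 62° of turn. I then pressed it to about 83.5 mm, which took about 10–12 N, and twisted it 47–48° clockwise. The twist rose to 0.30 N m, which I took as the stop. I let it spring up and released it.

**Last checks:**
- **Locked:** while still gripped, the cap resisted lifting at about 88.6 mm. After release, the size of the ring on its top in the wrist picture put its lower edge near 88.5–89 mm; unlocked it would stand at 95 mm.
- **Centred:** the cap stood about 1 mm from the axis I had measured for the tub.
- **Level:** it looked level in the picture, but I did not measure the tilt.
- **Clear:** the gripper was well away from the cap when I handed in.

**Forces:** the wrist never read more than about 13 N. I did not measure the load between cap and tub directly; press and twist together at the stop come to roughly 25 N.

**Not checked or in disagreement:**
- I did not measure the other things in the tray and on the bench again at the end. I felt no unexpected contact; the only other force was about 6 N upward as the fingers closed on the cap.
- Two estimates of the tub's axis differed by about 1 mm, which is within the play.

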